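# File the microfilm canisters and hold up the background flap

## Robot

A 6-joint arm with a two-finger parallel gripper is mounted at the origin on the work surface. World frame = base frame: x ahead of the robot, y to its left, z up, the work surface at z = 0. Lengths are in mm, angles in rad, forces in N, time in s.
With the tool pointing down it reaches from about 300 to 775 mm from the base axis. Payload 14.6 kg.
Tool frame: the origin (TCP) lies midway between the tips of the shut fingers; the grasp point (between the pads) lies 19 mm behind it; z points along the fingers, y is the line along which they close (so a half turn about z gives the same grasp; the last joint's range is limited). The gripper opens to 94 mm and grips with 3 to 60 N. Pads are 16 mm wide; open, the fingers measure 119 mm over their backs; the gripper's body (75 mm by 177 mm) begins 78 mm behind the grasp point.
Start: joints at [-1.402, 0.3, 1.521, -0, 1.321, -0.067], TCP at [128.485, -534.772, 205.446] pointing down, gripper open.
Joint ranges: [-3.03, 3.03], [-0.79, 2.21], [0.23, 2.52], [-1.04, 4.18], [0, 3.07], [-2.55, 2.55]. Speed limits (rad/s): [2.22, 2.22, 2.57, 3.14, 3.14, 3.14].

## Interface

Orientations are given as [roll, pitch, yaw] about the fixed x, y, z axes, in that order (R = Rz(yaw) Ry(pitch) Rx(roll)).
In Python, from cell import manip, camera gives the robot as it stands.
- The arm moves only by the tool move_arm, never from a script. Its arguments are lists of equal length, an entry for each row: "dp": the shift along the world's x, y, z in mm, a list of three; "rotation": the turn, a rotation vector about the world's x, y, z in rad, a list of three; "hand": the opening, from 0 (shut) to 1 (fully open). A call has 1 to 10 rows; each row shifts and turns the commanded pose from where the row before left it; what a row does not reach is not made up. A row lasts 1/8 s, in which the tool goes at most 62.5 mm and 10.7 degrees, less where a joint would pass 70% of its speed; a pose out of reach is approached as far as the arm can. A call with a gripper value outside its range is refused whole. The fingers move at their own pace and stop on an object; "newtons" is the grip in N (left out, the last holds). Time passes only in rows, so rows that do not move let the fingers close. It gives the time, the measured TCP pose, the force, the opening and the grip force at its end, in the units of the state.
- manip.read_state(): the state, without advancing time (a new reading comes with each control period).
- camera(name): name is "side" or "top" or "wrist"; returns a dict with "image" (384x512x3 uint8, red, green, blue), "fx", "fy", "cx", "cy" (pixels), "R" (3x3) and "t" (3): a world point X has camera coordinates R X + t; the wrist camera has in their place "mount" (4x4, takes a point from camera to tool coordinates, whose origin is the TCP and whose axes are the flange's). Camera axes: x right, y down, z forward; pixel columns grow to the right and rows downward; lengths in mm; the calibration is good to about 2 mm. A picture is of the moment at which its call begins: read the wrist's pose just before it. There is no depth.
- manip.sign_off(): hands the job in; it is judged then, once.
The state is a dict: "clock": time; "joints": joint angles; "qd": joint speeds; "effort": joint torques, N m; "eef_pos": TCP position; "eef_rot": TCP orientation; "wrist_force": force on the tool from outside, world axes, zero at the start; "moment": the same for the moment, N m; "finger_gap": finger opening in mm; "finger_force": force on a finger pad.
Only numpy, scipy, OpenCV 4.12 (cv2) and the standard library are available. Lean on these libraries where they do the work, as an engineer would, in place of code of your own. Each camera call takes 0.05 s, during which the arm holds its last target. There are 200 camera calls.

## Task

Get the inventory photograph ready: slide the three upright microfilm canisters along the bench, without lifting or tipping them, one by one through the flared mouth of the aluminium lane until they stand in single file, touching one another and the blue end stop. Then take the white background flap by its red bar, swing it up to its balance point, where it stands upright and leans neither way, and finish while holding it there with the bar gripped; it does not stay up by itself and must not go over towards the canisters. Leave everything else on the bench where it is.

Things in the scene. Friction and masses are not known exactly. Their poses are not given: they have to be found in the camera images.
- can_a_mid (a point): centre (half-way up) of a loose upright aluminium microfilm canister with a yellow lid and paper band, a plain cylinder 40 mm in diameter and 70 mm high, about 0.12 kg; z axis up along the canister
- can_b_mid (a point): centre (half-way up) of a loose upright aluminium microfilm canister with a green lid and paper band, a plain cylinder 40 mm in diameter and 70 mm high, about 0.12 kg; z axis up along the canister
- can_c_mid (a point): centre (half-way up) of a loose upright aluminium microfilm canister with a red lid and paper band, a plain cylinder 40 mm in diameter and 70 mm high, about 0.12 kg; z axis up along the canister
- stage: the photo stage (lane and flap), fixed to the bench; its place and yaw differ each time. Origin on the bench under the hinge axis, z up. The lane is two aluminium guide rails 46 mm apart, 8 mm thick and 20 mm high; the canisters slide on the bench itself. +y runs along the lane towards its open mouth, +x from the hinge across to the lane
- lane_end (a point): point at bench level in the middle of the lane, on the inner face of the blue end stop (30 mm high); axes as the stage's. Filed canisters have their centres 20, 60 and 100 mm from this point along +y, in any order
- lane_mouth (a point): point at bench level in the middle of the lane at the ends of the straight rails, 150 mm from lane_end along +y, same axes; beyond it the rails flare out for a further 38 mm, to an opening about 80 mm wide
- flap_hinge (a point): middle of the flap's hinge axis, 50 mm above the bench, 60 mm from the lane's middle line on its -x side; axes as the stage's, the hinge axis runs along y
- flap (a joint): angle of the white background flap (panel 186 mm wide, 6 mm thick, top edge 100 mm from the hinge; about 0.25 kg, swings freely). 0 is upright, its balance point, its weight straight over the hinge. Negative leans away from the lane, positive over the canisters. Starts lowered at about -1.0 rad; unless held it falls back to there, or over to a stop at +0.9
- flap_bar (a point): middle of the flap's red round bar, 12 mm thick, 90 mm long, parallel to the hinge axis and 165 mm from it. Two stalks carry its ends (82 mm apart inside); 59 mm is clear between bar and panel. Pinched from above, it turns between the pads as the flap swings. y along the bar, z from hinge to bar. Lowered, it is 139 mm above the bench; upright, 215 mm
- bottle: amber glass bottle, 56 mm in diameter, 130 mm high, a bystander; origin at its foot
- loupe: black loupe, 44 mm in diameter, 42 mm high, a bystander; origin at its foot
- brush: brush lying on the bench, a bystander
- weight: grey cloth-covered paper weight 90 x 35 x 25 mm, a bystander; origin at its foot
- foam: white foam support block 100 x 50 x 40 mm, a bystander; origin at its foot
- reel_tin: flat round film reel tin, 90 mm in diameter, 20 mm high, a bystander; origin at its foot
Mind the look-alikes: they are no part of the job. Leave any black look-alike of the part that bears can_b_mid alone.

How it is judged (in metres and radians):
On the way:
1. the three canisters stand in single file in the lane, up against one another and the stop, let go, with the flap still down (y of can_a_mid in the frame of lane_end between 0.015 and 0.112 m and x of can_a_mid in the frame of lane_end between -0.008 and 0.008 m and angle between each of can_a_mid, can_b_mid, can_c_mid's own z axis and vertical below 0.1 rad and height (world z) of each of can_a_mid, can_b_mid, can_c_mid below 0.042 m and y of can_b_mid in the frame of lane_end between 0.015 and 0.112 m and x of can_b_mid in the frame of lane_end between -0.008 and 0.008 m and y of can_c_mid in the frame of lane_end between 0.015 and 0.112 m and x of can_c_mid in the frame of lane_end between -0.008 and 0.008 m and contact force between each of can_a, can_b, can_c and the fingers below 0.1 N and value of joint flap below -0.85 rad), for 0.2 s.
At the end, for the whole second after the job is handed in: the three canisters stand upright in the lane, none more than 12 mm short of its place in a file touching the end stop, untouched by the fingers; the flap is within 0.1 rad (6 degrees) of upright, still, and gripped by the fingers (more than 2 N), no canister touching it (y of can_a_mid in the frame of lane_end between 0.015 and 0.112 m and x of can_a_mid in the frame of lane_end between -0.008 and 0.008 m and angle between each of can_a_mid, can_b_mid, can_c_mid's own z axis and vertical below 0.1 rad and height (world z) of each of can_a_mid, can_b_mid, can_c_mid below 0.042 m and y of can_b_mid in the frame of lane_end between 0.015 and 0.112 m and x of can_b_mid in the frame of lane_end between -0.008 and 0.008 m and y of can_c_mid in the frame of lane_end between 0.015 and 0.112 m and x of can_c_mid in the frame of lane_end between -0.008 and 0.008 m and contact force between each of can_a, can_b, can_c and the fingers below 0.1 N and value of joint flap between -0.1 and 0.1 rad and velocity of joint flap between -0.1 and 0.1 rad/s and contact force between flap and the fingers above 2 N and contact force between flap and can_a below 0.05 N and contact force between flap and can_b below 0.05 N and contact force between flap and can_c below 0.05 N); the arm keeps its last pose, push and grip.
It fails at once if a canister is lifted more than 20 mm off the bench (height (world z) of any of can_a_mid, can_b_mid, can_c_mid above 0.055 m).
It fails at once if a canister is tipped over (angle between any of can_a_mid, can_b_mid, can_c_mid's own z axis and vertical above 0.5 rad).
It fails at once if the flap goes over towards the canisters (value of joint flap above 0.3 rad).
It fails at once if something else on the bench is moved more than 30 mm (distance of any of bottle, loupe, brush, weight, foam, reel_tin from where it was at the start of the episode above 0.03 m).
It also fails if it takes over 72 s, if anything falls off the work surface, if the arm or the gripper's body presses on something with over 40 N, if the wrist force passes 120 N, or if a joint passes its speed limit or range.

## Working session

There is one attempt and no reset: what is moved stays moved. The work goes in short steps, Python scripts to look and compute and a tool call to move; the robot and the scene stay as the last step left them, time stands still between calls to the robot, and variables do not carry over. Pictures are saved under pics/ and viewed, at most 10 in all, crops included, and the job is handed in when it is done.

Besides the shell and the picture viewer there is one more tool, called as name(argument=value, ...), one argument or row to a line, values as JSON. move_arm: Moves the arm, as the interface text tells. Its arguments: {"type":"object","properties":{"dp":{"type":"array","items":{"type":"array","items":{"type":"number"}}},"rotation":{"type":"array","items":{"type":"array","items":{"type":"number"}}},"hand":{"type":"array","items":{"type":"number"}},"newtons":{"type":"number"}},"required":["dp","rotation","hand"]}

```bash
mkdir -p pics; ls; python3 - <<'E'
from cell import manip, camera
import cv2, numpy as np, pickle
print(manip.read_state())
a={}
for n in("top","side"):
    c=camera(n); a[n]=c
    print(n,c["fx"],c["cx"],c["cy"],np.round(c["R"],3).tolist(),np.round(c["t"],1))
    cv2.imwrite(f"pics/{n}0.png",cv2.resize(c["image"][:,:,::-1],(800,600),interpolation=cv2.INTER_CUBIC))
pickle.dump(a,open("cams.pkl","wb"))
E
```

```text
pics
{'clock': 0.0, 'joints': array([-1.40157350e+00,  3.00458993e-01,  1.52158381e+00,  1.26495395e-05,
        1.32067856e+00, -6.66140718e-02]), 'qd': array([-8.97293517e-04,  4.77459520e-06, -1.44122392e-03,  5.65735052e-04,
       -3.04969920e-04,  9.39463180e-04]), 'effort': array([-3.75242062e-04, -5.31805801e+01, -3.52741671e+01,  7.08246650e-02,
        2.43152253e-02, -5.69279723e-05]), 'eef_pos': array([ 128.46052682, -534.52225095,  204.89181299]), 'eef_rot': array([-3.14046727e+00, -8.73573945e-05,  2.35833710e-01]), 'wrist_force': array([0.23067476, 0.50089083, 0.57692725]), 'moment': array([0.01761218, 0.01827517, 0.03564406]), 'finger_force': 0.0, 'finger_gap': 93.63755614499529}
top 392.43831015708474 256.3778777852288 188.1684908515264 [[0.005, -1.0, 0.024], [-0.997, -0.007, -0.076], [0.076, -0.023, -0.997]] [ -14.7  580.4 1293.1]
side 463.92924090455597 252.92663179507775 190.33338301412152 [[0.998, -0.067, 0.003], [-0.036, -0.572, -0.819], [0.056, 0.817, -0.574]] [-551.3  148.8 1317.6]
```

View pics/top0.png

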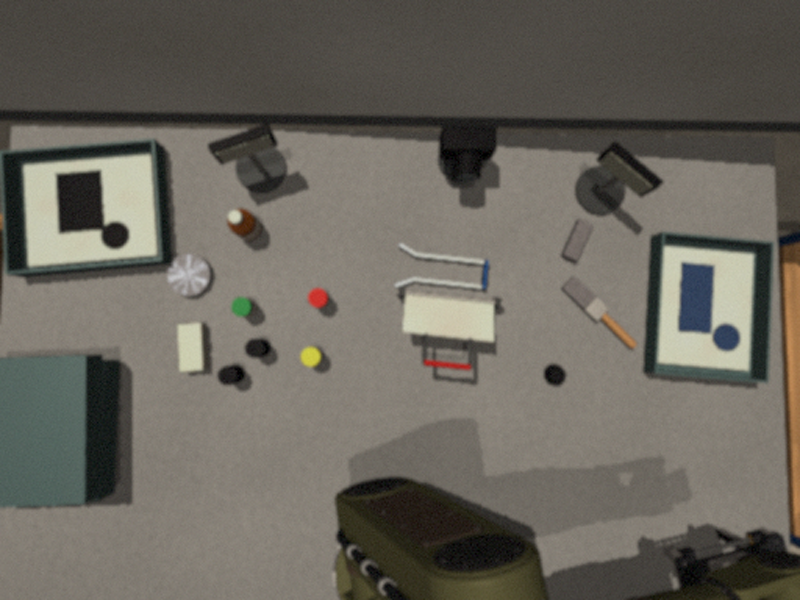

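View pics/side0.png

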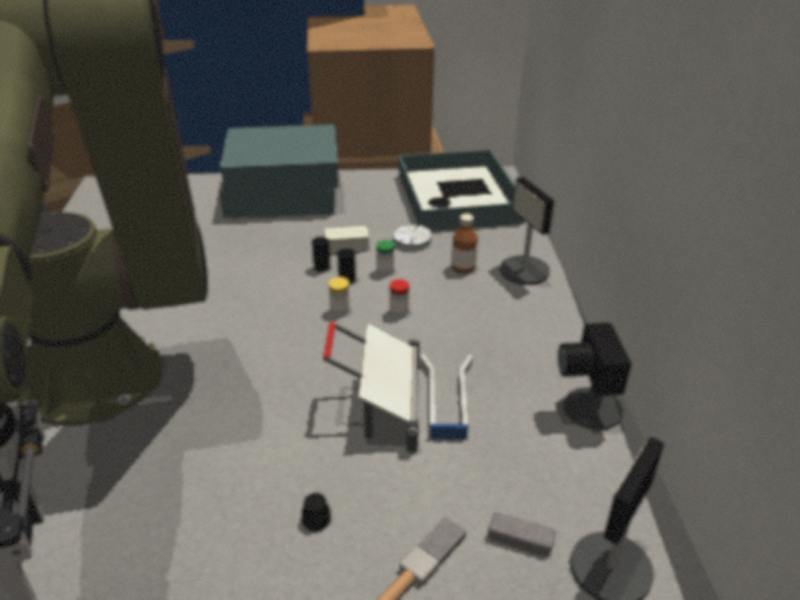

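The top view (800x600 pixels) shows the lids: green (242,306), red (318,298) and yellow (311,356). The two black look-alikes are at (231,374) and (258,348); I'll leave those alone because the three I need have coloured lids. The lane mouth faces left (+y), with the blue stop at (486,275) and the red bar at (447,365).

```bash
cat > h.py <<'E'
import numpy as np, cv2
def ray(c,uv):
    R,t=np.array(c["R"]),np.array(c["t"]).ravel()
    d=R.T@np.array([(uv[0]-c["cx"])/c["fx"],(uv[1]-c["cy"])/c["fy"],1.]); o=-R.T@t
    return o,d
def at(c,uv,z):
    o,d=ray(c,uv); return o+d*(z-o[2])/d[2]
def hsv(img,lo,hi,box=None):
    h=cv2.cvtColor(np.ascontiguousarray(img),cv2.COLOR_RGB2HSV); m=cv2.inRange(h,np.array(lo),np.array(hi))
    if box: k=np.zeros_like(m); k[box[1]:box[3],box[0]:box[2]]=1; m=m*k
    return m
def blob(m):
    n,l,s,ce=cv2.connectedComponentsWithStats(m); i=1+np.argmax(s[1:,4]); return ce[i],s[i],np.argwhere(l==i)[:,::-1]
E
python3 - <<'E'
import pickle,cv2,numpy as np
from h import *
a=pickle.load(open("cams.pkl","rb")); c=a["top"]; im=c["image"]
k=.64
for n,lo,hi,b in (("green",(45,90,40),(85,255,255),(140,180,175,210)),("red",(0,120,80),(8,255,255),(190,180,215,205)),("yellow",(22,120,80),(35,255,255),(185,215,215,242))):
    p,s,_=blob(hsv(im,lo,hi,b)); print(n,p,s,at(c,p,70).round(1))
for n,lo,hi,b,z in (("blue",(100,100,40),(125,255,255),(300,155,320,195),30),("bar",(0,120,80),(8,255,255),(260,220,310,245),139)):
    p,s,q=blob(hsv(im,lo,hi,b)); r=cv2.minAreaRect(q.astype(np.float32)); print(n,p,s,r,at(c,p,z).round(1))
    bx=cv2.boxPoints(r); print([at(c,u,z).round(0).tolist() for u in bx])
cr=im[145:250,110:325,::-1]; cv2.imwrite("pics/crop1.png",cv2.resize(cr,None,fx=3.7,fy=3.7,interpolation=cv2.INTER_CUBIC))
E
```

```text
green [154.4122807  196.00877193] [149 191  12  11 114] [549.3 316.8  70. ]
red [203.21538462 190.33076923] [197 184  13  13 130] [568.6 161.1  70. ]
yellow [198.89705882 227.88235294] [193 222  13  13 136] [448.3 173.   70. ]
blue [310.08823529 175.85294118] [309 168   3  16  34] ((310.0, 175.5), (15.0, 2.0), 90.0) [ 622.6 -190.8   30. ]
[[649.0, -187.0, 30.0], [649.0, -194.0, 30.0], [599.0, -194.0, 30.0], [598.0, -187.0, 30.0]]
bar [285.60909091 233.05454545] [271 230  31   7 110] ((285.84942626953125, 233.15426635742188), (30.265369415283203, 3.9664015769958496), 7.431407928466797) [435.7 -97.8 139. ]
[[435.0, -52.0, 139.0], [447.0, -54.0, 139.0], [436.0, -145.0, 139.0], [424.0, -143.0, 139.0]]
```

View pics/crop1.png

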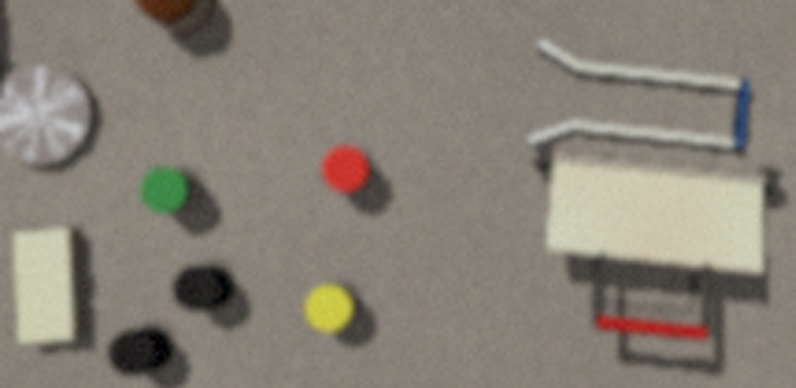

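```bash
python3 - <<'E'
import pickle,cv2,numpy as np
from h import *
c=pickle.load(open("cams.pkl","rb"))["top"]; im=c["image"]; g=im.astype(float).mean(2)
L=[]
for cy0 in (163.5,180):
    P=[]
    for u in range(270,306):
        v0=cy0+(u-267)*.1; vs=np.arange(int(v0)-3,int(v0)+5); w=np.clip(g[vs,u]-130,0,None)
        if w.sum()>0: P.append(at(c,(u,(w*vs).sum()/w.sum()),20))
    P=np.array(P); k=np.polyfit(P[:,1],P[:,0],1); r=P[:,0]-np.polyval(k,P[:,1]); print(len(P),"slope",k,"rms",r.std()); L.append(k)
m=hsv(im,(0,120,80),(8,255,255),(260,220,310,245)); q=np.argwhere(m)[:,::-1]
P=np.array([at(c,u,139) for u in q]); k=np.polyfit(P[:,1],P[:,0],1); print("bar",k)
print(g[160:186,285].round())
b=at(c,(310.1,175.85),30)
K=np.mean(L,0); print("centre x at stop",np.polyval(K,b[1]),b)
E
```

```text
36 slope [9.75113002e-02 6.73220001e+02] rms 0.46272494190062347
36 slope [9.80720474e-02 6.18897866e+02] rms 0.5471910351650041
bar [1.05627845e-01 4.45984382e+02]
[131. 128. 138. 158. 179. 164. 120.  85.  99. 118. 129. 131. 128. 128.
 128. 129. 132. 128. 136. 158. 180. 165. 123.  99. 116. 130.]
centre x at stop 627.3988584141845 [ 622.5613507  -190.81455794   30.        ]
```

move_arm(
  dp=[
    [32,50,0],
    [32,50,0],
    [32,50,0],
    [32,50,0],
    [32,50,0],
    [32,50,0],
    [32,50,0],
    [32,50,0],
    [32,50,0],
    [32,50,0],
  ],
  rotation=[
    [0,0,0.124],
    [0,0,0.124],
    [0,0,0.124],
    [0,0,0.124],
    [0,0,0.124],
    [0,0,0.124],
    [0,0,0.124],
    [0,0,0.124],
    [0,0,0.124],
    [0,0,0.124],
  ],
  hand=[0.7,0.7,0.7,0.7,0.7,0.7,0.7,0.7,0.7,0.7],
  newtons=8,
)

```text
clock: 1.35
eef_pos: [449.2, -32.9, 205.4]
eef_rot: [3.141, 0.0, 1.48]
wrist_force: [-0.0, -0.5, -0.4]
finger_gap: 66.1
finger_force: 0.0
```

move_arm(
  dp=[
    [30,48.5,0],
    [30,48.5,0],
    [30,48.5,0],
    [29.4,48.5,0],
    [0,0,-40],
    [0,0,-40],
    [0,0,0],
  ],
  rotation=[
    [0,0,-0.006],
    [0,0,0],
    [0,0,0],
    [0,0,0],
    [0,0,0],
    [0,0,0],
    [0,0,0],
  ],
  hand=[0.7,0.7,0.7,0.7,0.7,0.7,0.7],
)

```text
clock: 2.22
eef_pos: [566.4, 159.0, 122.8]
eef_rot: [-3.136, 0.002, 1.47]
wrist_force: [1.0, 0.5, 0.3]
finger_gap: 65.7
finger_force: 0.0
```

```bash
python3 - <<'E'
from cell import manip, camera
import cv2, numpy as np
s=manip.read_state(); c=camera("wrist"); print(s["eef_pos"],s["eef_rot"],np.round(c["mount"],3).tolist(),c["fx"],c["cx"],c["cy"])
cv2.imwrite("pics/w1.png",c["image"][:,:,::-1])
E
```

```text
[566.38230367 158.97475163 122.75051191] [-3.13605704e+00  1.77288452e-03  1.46990228e+00] [[0.0, -0.97, -0.243, 69.904], [1.0, -0.0, 0.002, -0.134], [-0.001, -0.243, 0.97, -178.509], [0.0, 0.0, 0.0, 1.0]] 300.07578402803716 254.26694555834314 192.7327947365008
```

View pics/w1.png

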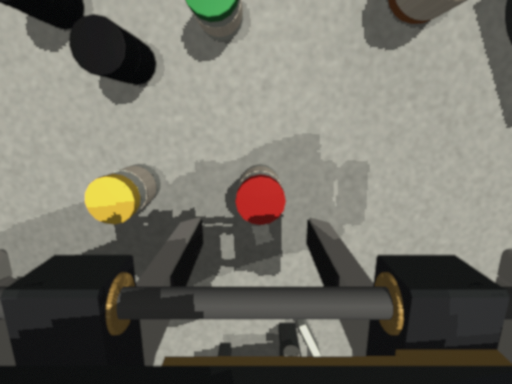

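The wrist view shows the red lid at (261,200), centred between the fingers. Yellow is at (112,200), green at (213,0) and a black look-alike at (105,45). I'll refine the positions from this view.

```bash
cat >> h.py <<'E'
from scipy.spatial.transform import Rotation as Ro
def wristcam(s,c):
    T=np.eye(4); T[:3,:3]=Ro.from_euler("xyz",s["eef_rot"]).as_matrix(); T[:3,3]=s["eef_pos"]
    M=np.linalg.inv(T@np.array(c["mount"])); d=dict(c); d["R"]=M[:3,:3]; d["t"]=M[:3,3]; return d
E
python3 - <<'E'
from cell import manip, camera
from h import *
s=manip.read_state(); print(s["eef_pos"].round(1)); c=wristcam(s,camera("wrist")); im=c["image"]
for n,lo,hi,b in (("red",(0,120,60),(8,255,255),(220,160,300,235)),("yellow",(22,120,80),(35,255,255),(60,160,160,240))):
    p,st,q=blob(hsv(im,lo,hi,b)); (u,r)=cv2.minEnclosingCircle(q.astype(np.float32)); print(n,p,u,r,at(c,u,70).round(1))
E
```

```text
[567.6 159.1 125.3]
red [258.11226073 199.17485773] (258.2506103515625, 199.38092041015625) 25.382251739501953 [571.5 164.7  70. ]
yellow [111.47815764 198.44444444] (111.5, 198.0) 27.409038543701172 [453.8 177.7  70. ]
```

move_arm(
  dp=[
    [2,3.5,-20],
    [0,0,-25],
    [0,0,-25],
    [0,0,-15],
    [0,0,-10],
    [0,0,0],
    [0,0,0],
    [0,0,0],
    [0,0,0],
  ],
  rotation=[
    [0,0,0],
    [0,0,0],
    [0,0,0],
    [0,0,0],
    [0,0,0],
    [0,0,0],
    [0,0,0],
    [0,0,0],
    [0,0,0],
  ],
  hand=[0.7,0.7,0.7,0.7,0.7,0.35,0.35,0.35,0.35],
)

```text
clock: 3.45
eef_pos: [570.3, 162.8, 31.2]
eef_rot: [3.14, -0.0, 1.47]
wrist_force: [0.5, 0.5, 3.2]
finger_gap: 40.2
finger_force: 8.0
```

move_arm(
  dp=[
    [8,-12.3,0],
    [8,-12.3,0],
    [8,-12.3,0],
    [8,-12.3,0],
    [8,-12.3,0],
    [8,-12.3,0],
    [8,-12.3,0],
    [8,-12.3,0],
    [8,-12.3,0],
    [8,-12.3,0],
  ],
  rotation=[
    [0,0,0],
    [0,0,0],
    [0,0,0],
    [0,0,0],
    [0,0,0],
    [0,0,0],
    [0,0,0],
    [0,0,0],
    [0,0,0],
    [0,0,0],
  ],
  hand=[0.35,0.35,0.35,0.35,0.35,0.35,0.35,0.35,0.35,0.35],
)

```text
clock: 4.7
eef_pos: [650.5, 39.2, 31.1]
eef_rot: [3.141, -0.001, 1.47]
wrist_force: [-0.4, 4.1, 6.6]
finger_gap: 39.5
finger_force: 8.0
```

```bash
python3 - <<'E'
from cell import manip, camera
from h import *
s=manip.read_state(); print(s["eef_pos"].round(1),s["eef_rot"].round(3),s["wrist_force"].round(1))
c=camera("wrist"); cv2.imwrite("pics/w2.png",c["image"][:,:,::-1])
c=camera("top"); cv2.imwrite("pics/t2.png",cv2.resize(c["image"][130:260,120:330,::-1],None,fx=3.7,fy=3.7,interpolation=cv2.INTER_CUBIC))
E
```

```text
[650.5  39.2  31.1] [ 3.141e+00 -1.000e-03  1.470e+00] [-0.4  4.1  6.6]
```

View pics/t2.png

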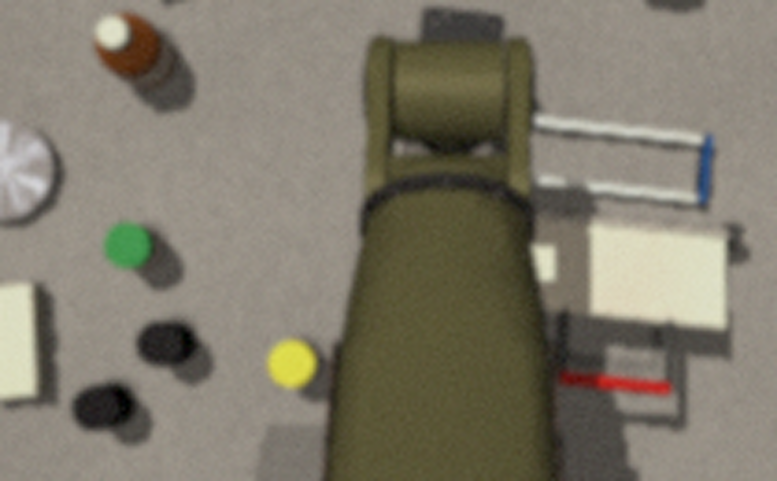

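move_arm(
  dp=[
    [-1.5,-15,0.5],
    [-1.5,-15,0],
    [-1.5,-15,0],
    [-1.5,-15,0],
    [-1.5,-15,0],
    [-1.5,-15,0],
    [-1.5,-15,0],
    [-1.5,-15,0],
  ],
  rotation=[
    [0,0,0],
    [0,0,0],
    [0,0,0],
    [0,0,0],
    [0,0,0],
    [0,0,0],
    [0,0,0],
    [0,0,0],
  ],
  hand=[0.35,0.35,0.35,0.35,0.35,0.35,0.35,0.35],
)

```text
clock: 5.8
eef_pos: [637.8, -81.3, 31.1]
eef_rot: [3.141, -0.0, 1.47]
wrist_force: [-0.1, 3.6, 5.9]
finger_gap: 40.0
finger_force: 8.0
```

```bash
python3 - <<'E'
from cell import manip, camera
from h import *
s=manip.read_state(); print(s["eef_pos"].round(1),s["wrist_force"].round(1))
c=camera("side"); cv2.imwrite("pics/s2.png",cv2.resize(c["image"][130:330,180:340,::-1],None,fx=3,fy=3,interpolation=cv2.INTER_CUBIC))
E
```

```text
[637.8 -81.3  31.1] [-0.1  3.6  5.9]
```

View pics/s2.png

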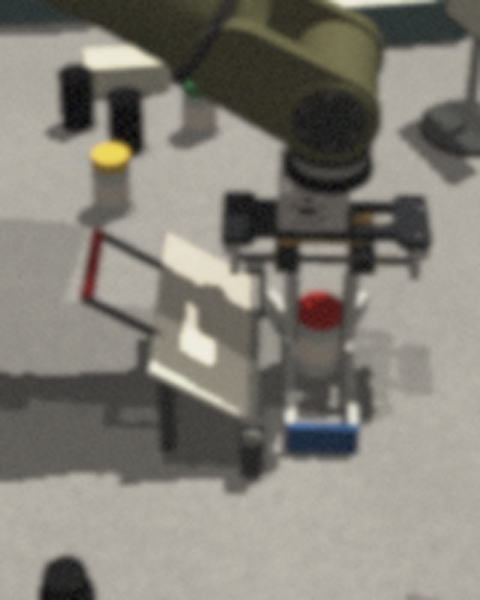

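The side view shows the red canister upright in the lane at crop (320,330), with the gripper clear of the flap. I'll push on to the stop.

move_arm(
  dp=[
    [-1.3,-13,0],
    [-1.3,-13,0],
    [-1.3,-13,0],
    [-1.3,-13,0],
    [-1.3,-13,0],
    [-1,-10,0],
    [-0.4,-4,0],
    [-0.4,-4,0],
    [-0.4,-4,0],
  ],
  rotation=[
    [0,0,0],
    [0,0,0],
    [0,0,0],
    [0,0,0],
    [0,0,0],
    [0,0,0],
    [0,0,0],
    [0,0,0],
    [0,0,0],
  ],
  hand=[0.35,0.35,0.35,0.35,0.35,0.35,0.35,0.35,0.35],
)

```text
clock: 6.98
eef_pos: [629.0, -167.9, 31.1]
eef_rot: [3.142, -0.0, 1.47]
wrist_force: [0.1, 4.1, 5.2]
finger_gap: 39.9
finger_force: 8.0
```

move_arm(
  dp=[
    [-0.3,-3,0],
    [-0.3,-3,0],
    [-0.2,-2,0],
    [0,0,0],
  ],
  rotation=[
    [0,0,0],
    [0,0,0],
    [0,0,0],
    [0,0,0],
  ],
  hand=[0.35,0.35,0.35,0.35],
)

```text
clock: 7.48
eef_pos: [628.1, -175.1, 30.9]
eef_rot: [-3.141, -0.001, 1.47]
wrist_force: [0.2, 7.8, 4.8]
finger_gap: 39.9
finger_force: 8.0
```

move_arm(
  dp=[
    [-0.2,-2,0],
    [-0.2,-2,0],
    [0,0,0],
  ],
  rotation=[
    [0,0,0],
    [0,0,0],
    [0,0,0],
  ],
  hand=[0.35,0.35,0.35],
)

```text
clock: 7.85
eef_pos: [627.7, -179.7, 30.8]
eef_rot: [-3.141, -0.0, 1.469]
wrist_force: [-0.4, 2.8, 4.0]
finger_gap: 40.0
finger_force: 8.0
```

move_arm(
  dp=[
    [-0.2,-2,0],
    [-0.2,-2,0],
  ],
  rotation=[
    [0,0,0],
    [0,0,0],
  ],
  hand=[0.35,0.35],
)

```text
clock: 8.1
eef_pos: [627.4, -183.6, 30.8]
eef_rot: [-3.141, 0.0, 1.47]
wrist_force: [-0.6, 1.4, 2.4]
finger_gap: 39.5
finger_force: 8.0
```

```bash
python3 - <<'E'
from cell import manip, camera
from h import *
s=manip.read_state(); print(s["eef_pos"].round(1),s["wrist_force"].round(1),s["finger_gap"])
a=camera("side")["image"][160:290,230:330,::-1]; c=camera("wrist")["image"][:,:,::-1]
a=cv2.resize(a,(292,380),interpolation=cv2.INTER_CUBIC); c=c[:380]
cv2.imwrite("pics/m3.png",np.hstack([a,c])[:, :800])
E
```

```text
[ 627.4 -183.6   30.8] [-0.6  1.4  2.4] 39.5255179109563
```

View pics/m3.png

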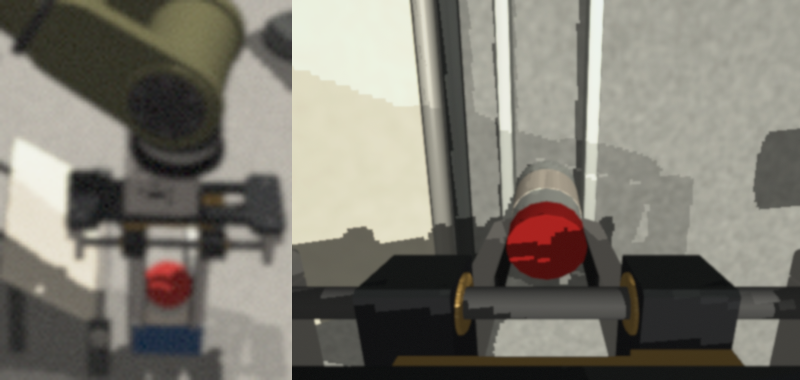

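```bash
python3 - <<'E'
from cell import manip, camera
from h import *
s=manip.read_state(); w=wristcam(s,camera("wrist")); c=camera("side")
p,st,q=blob(hsv(w["image"],(0,120,60),(8,255,255),(190,180,330,285))); print(st,[at(w,u,70).round(1).tolist() for u in ((st[0]+st[2]/2,st[1]+st[3]/2),)])
p,st,q=blob(hsv(c["image"],(0,120,50),(8,255,255),(270,240,310,275))); print(p,st,at(c,p,70).round(1), at(c,(st[0]+st[2]/2,st[1]+st[3]/2),70).round(1))
p,st,q=blob(hsv(c["image"],(100,100,30),(125,255,255),(260,260,320,300))); print("blue",p,st,at(c,(st[0]+st[2]/2,st[1]),30).round(1),at(c,(st[0]+st[2]/2,st[1]+st[3]),0).round(1))
E
```

```text
[ 214  202   81   78 4948] [[628.7, -173.5, 70.0]]
[287.03488372 256.64534884] [280 250  15  15 172] [ 627.2 -172.6   70. ] [ 627.9 -175.7   70. ]
blue [286.73026316 276.08552632] [276 272  22   9 152] [ 627.1 -186.6   30. ] [ 628.1 -189.1    0. ]
```

move_arm(
  dp=[
    [0,0,0],
    [0,0,0],
    [0,0,40],
    [0,0,60],
    [6,58,0],
    [6,58,0],
    [6,58,0],
    [6,58,0],
    [-50,30,0],
    [-50,30,0],
  ],
  rotation=[
    [0,0,0],
    [0,0,0],
    [0,0,0],
    [0,0,0],
    [0,0,0],
    [0,0,0],
    [0,0,0],
    [0,0,0],
    [0,0,0],
    [0,0,0],
  ],
  hand=[0.6,0.6,0.6,0.6,0.6,0.6,0.6,0.7,0.7,0.7],
)

```text
clock: 9.55
eef_pos: [550.0, 109.9, 130.2]
eef_rot: [-3.141, 0.0, 1.47]
wrist_force: [0.3, 0.1, 1.1]
finger_gap: 66.0
finger_force: 0.0
```

```bash
python3 - <<'E'
from cell import manip, camera
from h import *
s=manip.read_state(); print(s["eef_pos"].round(1)); w=wristcam(s,camera("wrist"))
p,st,q=blob(hsv(w["image"],(22,120,60),(35,255,255))); u,r=cv2.minEnclosingCircle(q.astype(np.float32)); print(u,r,at(w,u,70).round(1))
p,st,q=blob(hsv(w["image"],(45,90,40),(85,255,255))); u,r=cv2.minEnclosingCircle(q.astype(np.float32)); print("green",u,r,st,at(w,u,70).round(1))
E
```

```text
[550.  109.9 130.2]
(122.5, 135.0) 28.42983627319336 [453.3 176.6  70. ]Traceback (most recent call last):
  File "<stdin>", line 5, in <module>
  File "h.py", line 13, in blob
    n,l,s,ce=cv2.connectedComponentsWithStats(m); i=1+np.argmax(s[1:,4]); return ce[i],s[i],np.argwhere(l==i)[:,::-1]
                                                      ~~~~~~~~~^^^^^^^^^
    return _wrapfunc(a, 'argmax', axis=axis, out=out, **kwds)
    return bound(*args, **kwds)
ValueError: attempt to get argmax of an empty sequence
```

move_arm(
  dp=[
    [-49,33,0],
    [-48.5,33,0],
    [0,0,-30],
    [0,0,-30],
    [0,0,-25],
    [0,0,-13],
    [0,0,0],
    [0,0,0],
    [0,0,0],
    [0,0,0],
  ],
  rotation=[
    [0,0,0],
    [0,0,0],
    [0,0,0],
    [0,0,0],
    [0,0,0],
    [0,0,0],
    [0,0,0],
    [0,0,0],
    [0,0,0],
    [0,0,0],
  ],
  hand=[0.7,0.7,0.7,0.7,0.7,0.7,0.35,0.35,0.35,0.35],
)

```text
clock: 10.85
eef_pos: [454.5, 174.8, 33.7]
eef_rot: [3.141, -0.0, 1.47]
wrist_force: [-2.5, 0.1, 6.3]
finger_gap: 39.9
finger_force: 8.0
```

move_arm(
  dp=[
    [10,-7,0],
    [20,-14,0],
    [22,-15,0],
    [24,-16.5,0],
    [24,-16.5,0],
    [24,-16.5,0],
    [24,-16.5,0],
    [20,-14,0],
    [17,-12,0],
    [10,-7,0],
  ],
  rotation=[
    [0,0,0],
    [0,0,0],
    [0,0,0],
    [0,0,0],
    [0,0,0],
    [0,0,0],
    [0,0,0],
    [0,0,0],
    [0,0,0],
    [0,0,0],
  ],
  hand=[0.35,0.35,0.35,0.35,0.35,0.35,0.35,0.35,0.35,0.35],
)

```text
clock: 12.1
eef_pos: [649.7, 39.5, 33.6]
eef_rot: [3.141, -0.001, 1.469]
wrist_force: [-4.8, 2.9, 5.9]
finger_gap: 39.9
finger_force: 8.0
```

move_arm(
  dp=[
    [-1.5,-17,0],
    [-1.7,-17,0],
    [-1.7,-17,0],
    [-1.7,-17,0],
    [-1.7,-17,0],
    [-1.7,-17,0],
    [-1.7,-17,0],
    [-1.7,-17,0],
    [-1.5,-15,0],
    [-1.2,-12,0],
  ],
  rotation=[
    [0,0,0],
    [0,0,0],
    [0,0,0],
    [0,0,0],
    [0,0,0],
    [0,0,0],
    [0,0,0],
    [0,0,0],
    [0,0,0],
    [0,0,0],
  ],
  hand=[0.35,0.35,0.35,0.35,0.35,0.35,0.35,0.35,0.35,0.35],
)

```text
clock: 13.35
eef_pos: [632.9, -124.2, 32.9]
eef_rot: [-3.142, -0.0, 1.47]
wrist_force: [-0.5, 0.5, -1.9]
finger_gap: 39.4
finger_force: 8.0
```

move_arm(
  dp=[
    [-0.3,-3,0],
    [-0.3,-3,0],
    [-0.2,-2,0],
    [-0.2,-2,0],
    [0,0,0],
  ],
  rotation=[
    [0,0,0],
    [0,0,0],
    [0,0,0],
    [0,0,0],
    [0,0,0],
  ],
  hand=[0.35,0.35,0.35,0.35,0.35],
)

```text
clock: 13.98
eef_pos: [632.0, -133.3, 32.9]
eef_rot: [-3.142, 0.0, 1.47]
wrist_force: [0.5, -0.3, -0.3]
finger_gap: 39.8
finger_force: 8.0
```

```bash
python3 - <<'E'
from cell import manip, camera
from h import *
s=manip.read_state(); print(s["eef_pos"].round(1),s["wrist_force"].round(1)); w=wristcam(s,camera("wrist")); c=camera("side")
p,st,q=blob(hsv(w["image"],(20,120,50),(35,255,255),(190,180,330,285))); print(st,at(w,(st[0]+st[2]/2,st[1]+st[3]/2),70).round(1))
for n,lo,hi in (("r",(0,120,50),(8,255,255)),("y",(20,120,50),(35,255,255))):
    p,st,q=blob(hsv(c["image"],lo,hi,(265,220,310,275))); print(n,p,st,at(c,(st[0]+st[2]/2,st[1]+st[3]/2),70).round(1))
E
```

```text
[ 632.  -133.3   32.9] [ 0.5 -0.3 -0.3]
[ 215  210   79   68 4406] [ 633.  -125.6   70. ]
r [286.88607595 255.4556962 ] [280 249  15  14 158] [ 628.6 -170.3   70. ]
y [286.5        243.31967213] [280 238  15  11 122] [ 634.7 -123.2   70. ]
```

move_arm(
  dp=[
    [0,0,0],
    [0,0,0],
    [0,0,40],
    [0,0,60],
    [6,58,0],
    [6,58,0],
    [6,58,0],
    [-20,55,0],
    [-20,55,0],
    [-20,55,0],
  ],
  rotation=[
    [0,0,0],
    [0,0,0],
    [0,0,0],
    [0,0,0],
    [0,0,0],
    [0,0,0],
    [0,0,0],
    [0,0,0],
    [0,0,0],
    [0,0,0],
  ],
  hand=[0.6,0.6,0.6,0.6,0.6,0.6,0.6,0.65,0.65,0.65],
)

```text
clock: 15.32
eef_pos: [589.2, 207.4, 133.1]
eef_rot: [3.141, -0.0, 1.47]
wrist_force: [0.4, -0.3, -0.2]
finger_gap: 61.2
finger_force: 0.0
```

```bash
python3 - <<'E'
from cell import manip, camera
from h import *
s=manip.read_state(); print(s["eef_pos"].round(1)); w=wristcam(s,camera("wrist")); c=camera("top")
p,st,q=blob(hsv(w["image"],(45,80,30),(85,255,255))); u,r=cv2.minEnclosingCircle(q.astype(np.float32)); print("green",u,r,st,at(w,u,70).round(1))
for n,lo,hi in (("r",(0,120,50),(8,255,255)),("y",(20,120,50),(35,255,255))):
    p,st,q=blob(hsv(c["image"],lo,hi,(260,160,310,190))); print(n,p,st,at(c,p,70).round(1))
E
```

```text
[589.2 207.4 133.1]
green (190.5, 66.0) 29.34716033935547 [ 164   38   54   57 2415] [552.7 319.2  70. ]
r [302.33057851 173.69421488] [297 168  12  13 121] [ 625.  -159.1   70. ]
y [284.18253968 171.6031746 ] [278 166  13  12 126] [ 631.4 -100.    70. ]
```

move_arm(
  dp=[
    [-18.5,56,0],
    [-18.5,56,0],
    [0,0,-30],
    [0,0,-30],
    [0,0,-25],
    [0,0,-17],
    [0,0,0],
    [0,0,0],
    [0,0,0],
    [0,0,0],
  ],
  rotation=[
    [0,0,0],
    [0,0,0],
    [0,0,0],
    [0,0,0],
    [0,0,0],
    [0,0,0],
    [0,0,0],
    [0,0,0],
    [0,0,0],
    [0,0,0],
  ],
  hand=[0.65,0.65,0.65,0.65,0.65,0.65,0.35,0.35,0.35,0.35],
)

```text
clock: 16.68
eef_pos: [553.5, 317.9, 32.1]
eef_rot: [3.14, -0.001, 1.47]
wrist_force: [-1.7, -0.5, 6.1]
finger_gap: 40.0
finger_force: 8.0
```

move_arm(
  dp=[
    [5,-14,0],
    [9,-24,0],
    [10,-28,0],
    [11,-31,0],
    [12,-32,0],
    [12,-32,0],
    [12,-33,0],
    [11,-31,0],
    [9,-25,0],
    [6.5,-18,0],
  ],
  rotation=[
    [0,0,0],
    [0,0,0],
    [0,0,0],
    [0,0,0],
    [0,0,0],
    [0,0,0],
    [0,0,0],
    [0,0,0],
    [0,0,0],
    [0,0,0],
  ],
  hand=[0.35,0.35,0.35,0.35,0.35,0.35,0.35,0.35,0.35,0.35],
)

```text
clock: 17.92
eef_pos: [651.3, 49.1, 32.1]
eef_rot: [3.14, -0.001, 1.469]
wrist_force: [-0.7, 3.3, 6.2]
finger_gap: 39.9
finger_force: 8.0
```

move_arm(
  dp=[
    [-0.8,-8,0],
    [-1.3,-13,0],
    [-1.3,-13,0],
    [-1.3,-13,0],
    [-1.2,-12,0],
    [-1,-10,0],
    [-1,-10,0],
    [-0.5,-5,0],
    [-0.5,-5,0],
  ],
  rotation=[
    [0,0,0],
    [0,0,0],
    [0,0,0],
    [0,0,0],
    [0,0,0],
    [0,0,0],
    [0,0,0],
    [0,0,0],
    [0,0,0],
  ],
  hand=[0.35,0.35,0.35,0.35,0.35,0.35,0.35,0.35,0.35],
)

```text
clock: 19.05
eef_pos: [642.2, -38.9, 32.1]
eef_rot: [3.14, -0.001, 1.47]
wrist_force: [0.8, 4.1, 5.5]
finger_gap: 39.7
finger_force: 8.0
```

move_arm(
  dp=[
    [-0.8,-8,0],
    [-0.6,-6,0],
    [0,0,0],
    [0,0,0],
    [0,0,0],
    [0,0,40],
    [0,0,40],
    [3,30,0],
    [3,30,0],
    [0,0,0],
  ],
  rotation=[
    [0,0,0],
    [0,0,0],
    [0,0,0],
    [0,0,0],
    [0,0,0],
    [0,0,0],
    [0,0,0],
    [0,0,0],
    [0,0,0],
    [0,0,0],
  ],
  hand=[0.35,0.35,0.35,0.6,0.6,0.6,0.6,0.6,0,0],
)

```text
clock: 20.3
eef_pos: [646.1, 8.4, 110.7]
eef_rot: [-3.141, -0.0, 1.472]
wrist_force: [-0.7, -0.7, -0.3]
finger_gap: 39.9
finger_force: 0.0
```

```bash
cat > look.py <<'E'
from cell import manip, camera
from h import *
s=manip.read_state(); print(s["eef_pos"].round(1),s["finger_gap"].round(1)); cs={"side":camera("side"),"top":camera("top")}
for k,b in (("side",(260,200,320,290)),("top",(230,150,315,195))):
  c=cs[k]
  for n,lo,hi in (("r",(0,120,50),(8,255,255)),("y",(20,120,50),(35,255,255)),("g",(45,90,35),(85,255,255))):
    try:
      p,st,q=blob(hsv(c["image"],lo,hi,b)); print(k,n,p.round(1),st,at(c,(st[0]+st[2]/2-.5,st[1]+st[3]/2-.5),70).round(1))
    except ValueError: print(k,n,"none")
E
python3 look.py
```

```text
Traceback (most recent call last):
  File "look.py", line 3, in <module>
    s=manip.read_state(); print(s["eef_pos"].round(1),s["finger_gap"].round(1)); cs={"side":camera("side"),"top":camera("top")}
                                                      ^^^^^^^^^^^^^^^^^^^^^
AttributeError: 'float' object has no attribute 'round'
```

```bash
sed -i 's/s\["finger_gap"\].round(1)/s["finger_gap"]/' look.py; python3 look.py
```

```text
[646.1   8.4 110.7] 39.94698044981631
side r [286.5 252.8] [279 246  15  15 173] [ 626.2 -159.    70. ]
side y [286.2 236.8] [279 230  16  14 174] [635.6 -95.3  70. ]
side g [286.1 225.5] [281 222  11   8  85] [640.1 -49.4  70. ]
top r [302.4 173.6] [297 168  12  13 121] [ 624.  -159.6   70. ]
top y [283.9 171.6] [278 166  13  12 127] [631.7 -99.4  70. ]
top g [266.6 169.9] [265 166   4   9  31] [636.2 -42.6  70. ]
```

move_arm(
  dp=[
    [0,8,0],
    [0,0,0],
    [0,0,-30],
    [0,0,-30],
    [0,0,-20],
    [-0.8,-8,-5],
    [-1,-10,0],
    [-1,-10,0],
    [-0.8,-8,0],
  ],
  rotation=[
    [0,0,0],
    [0,0,0],
    [0,0,0],
    [0,0,0],
    [0,0,0],
    [0,0,0],
    [0,0,0],
    [0,0,0],
    [0,0,0],
  ],
  hand=[0,0,0,0,0,0,0,0,0],
)

```text
clock: 21.52
eef_pos: [642.9, -22.2, 26.8]
eef_rot: [3.14, -0.0, 1.469]
wrist_force: [0.1, 1.2, 1.1]
finger_gap: 0.7
finger_force: 0.8
```

move_arm(
  dp=[
    [-0.6,-6,0],
    [-0.6,-6,0],
    [-0.6,-6,0],
    [-0.6,-6,0],
    [-0.6,-6,0],
    [-0.4,-4,0],
    [-0.4,-4,0],
    [0,0,0],
  ],
  rotation=[
    [0,0,0],
    [0,0,0],
    [0,0,0],
    [0,0,0],
    [0,0,0],
    [0,0,0],
    [0,0,0],
    [0,0,0],
  ],
  hand=[0,0,0,0,0,0,0,0],
)

```text
clock: 22.52
eef_pos: [638.9, -58.1, 26.0]
eef_rot: [3.141, -0.002, 1.47]
wrist_force: [1.4, 11.3, 2.9]
finger_gap: 0.6
finger_force: 5.6
```

```bash
python3 look.py
```

```text
[638.9 -58.1  26. ] 0.5942557476877838
side r [287.  254.9] [279 249  17  14 173] [ 627.6 -168.4   70. ]
side y [286.4 242.9] [279 237  16  12 138] [ 632.6 -119.1   70. ]
side g [286.2 233.7] [281 230  12   9  76] [636.9 -85.1  70. ]
top r [304.3 173.9] [299 168  13  13 120] [ 624.1 -167.8   70. ]
top y [288.8 176.2] [288 175   3   4   6] [ 615.5 -115.7   70. ]
top g none
```

move_arm(
  dp=[
    [0.5,5,0],
    [2,20,0],
    [0,10,50],
    [0,0,60],
    [0,0,60],
    [-55,0,0],
    [-55,0,0],
    [-50,-20,0],
    [-45,-20,0],
    [0,0,0],
  ],
  rotation=[
    [0,0,0],
    [0,0,0],
    [0,0,0],
    [0,0,0],
    [0,0,0],
    [0,0,0],
    [0,0,0],
    [0,0,0],
    [0,0,0],
    [0,0,0],
  ],
  hand=[0,0,0,0,0,0,0.35,0.35,0.35,0.35],
)

```text
clock: 23.88
eef_pos: [434.6, -64.4, 196.4]
eef_rot: [3.141, 0.0, 1.468]
wrist_force: [-0.2, 0.4, 0.1]
finger_gap: 32.1
finger_force: 0.0
```

```bash
python3 look.py; python3 - <<'E'
from cell import manip, camera
from h import *
s=manip.read_state(); w=wristcam(s,camera("wrist")); a=camera("side")["image"][130:300,200:340,::-1]; im=w["image"]
cv2.imwrite("pics/m4.png",np.hstack([cv2.resize(a,(285,346),interpolation=cv2.INTER_CUBIC),im[:346,:,::-1]]))
E
```

```text
[434.6 -64.4 196.4] 32.05093220406094
side r [286.4 254.7] [279 249  15  14 167] [ 625.1 -168.2   70. ]
side y [286.2 242.7] [279 238  15  10 131] [ 631.3 -119.1   70. ]
side g [286.  233.6] [280 230  13   8  94] [635.8 -83.   70. ]
top r [304.5 173.9] [299 168  13  13 114] [ 624.1 -167.8   70. ]
top y [292.6 172.9] [287 167  13  13 128] [ 627.1 -128.7   70. ]
top g [280.4 171.3] [275 166  12  12 114] [631.6 -88.   70. ]
```

View pics/m4.png

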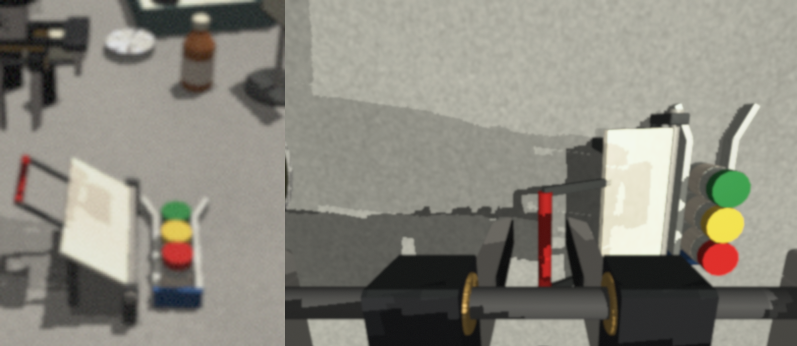

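The file stands touching at -168, -128.7 and -88 (40 mm spacing). It is against the stop, since the push met 11 N. In the wrist half, the red bar lies centred between the fingers at about (545,240).

```bash
python3 - <<'E'
from cell import manip, camera
from h import *
s=manip.read_state(); print(s["eef_pos"].round(1)); w=wristcam(s,camera("wrist")); c=camera("side")
m=hsv(w["image"],(0,120,50),(8,255,255),(230,170,290,300)); q=np.argwhere(m)[:,::-1]; P=np.array([at(w,u,139) for u in q]); k=np.polyfit(P[:,1],P[:,0],1); print("wrist line",k,P[:,1].min(),P[:,1].max(),"x@-95",np.polyval(k,-95))
p,st,q=blob(hsv(c["image"],(0,120,50),(8,255,255),(195,195,225,240))); print("side",p,st,at(c,p,139).round(1))
E
```

```text
[437.  -63.8 195.9]
wrist line [9.19687288e-02 4.46989223e+02] -137.66575528807752 -51.38721014687023 x@-95 438.2521933106018
side [210.57407407 217.55555556] [208 207   7  22  54] [437.4 -88.7 139. ]
```

move_arm(
  dp=[
    [1,-31,0],
    [0,0,-20],
    [0,0,-20],
    [0,0,-20],
    [0,0,-15],
    [0,0,0],
    [0,0,0],
    [0,0,0],
    [0,0,0],
  ],
  rotation=[
    [0,0,0],
    [0,0,0],
    [0,0,0],
    [0,0,0],
    [0,0,0],
    [0,0,0],
    [0,0,0],
    [0,0,0],
    [0,0,0],
  ],
  hand=[0.35,0.35,0.35,0.35,0.35,0,0,0,0],
  newtons=15,
)

```text
clock: 25.3
eef_pos: [437.9, -95.4, 121.6]
eef_rot: [3.14, 0.0, 1.47]
wrist_force: [3.5, 0.1, 2.0]
finger_gap: 11.5
finger_force: 15.0
```

move_arm(
  dp=[
    [9.6,-0.9,13.4],
    [10.8,-1.1,12.4],
    [12,-1.2,11.2],
    [13,-1.3,10],
    [14,-1.4,8.6],
    [0,0,0],
  ],
  rotation=[
    [0,0,0],
    [0,0,0],
    [0,0,0],
    [0,0,0],
    [0,0,0],
    [0,0,0],
  ],
  hand=[0,0,0,0,0,0],
)

```text
clock: 26.05
eef_pos: [496.8, -101.4, 177.3]
eef_rot: [3.141, 0.0, 1.47]
wrist_force: [-4.8, -0.5, 9.7]
finger_gap: 11.1
finger_force: 15.0
```

move_arm(
  dp=[
    [14.3,-1.5,9],
    [15,-1.5,6],
    [15.6,-1.6,4.3],
    [8,-0.8,1.5],
    [8,-0.8,1],
    [0,0,0],
  ],
  rotation=[
    [0,0,0],
    [0,0,0],
    [0,0,0],
    [0,0,0],
    [0,0,0],
    [0,0,0],
  ],
  hand=[0,0,0,0,0,0],
)

```text
clock: 26.8
eef_pos: [557.6, -107.5, 198.2]
eef_rot: [-3.141, 0.0, 1.47]
wrist_force: [-0.4, -1.2, -0.2]
finger_gap: 11.3
finger_force: 15.0
```

```bash
python3 - <<'E'
from cell import manip, camera
from h import *
s=manip.read_state(); c=camera("side"); print(s["eef_pos"],s["wrist_force"].round(1),s["finger_gap"])
cv2.imwrite("pics/s5.png",cv2.resize(c["image"][130:320,200:340,::-1],None,fx=3.1,fy=3.1,interpolation=cv2.INTER_CUBIC))
E
python3 look.py
```

```text
[ 557.6452489  -107.45137625  198.17247229] [-0.4 -1.2 -0.2] 11.29544056495946
[ 557.4 -107.5  198.1] 11.246315874433643
side r [286.8 254.8] [279 249  16  14 170] [ 626.3 -168.3   70. ]
side y [286.2 242.7] [280 238  14  10 129] [ 632.6 -119.1   70. ]
side g [286.1 233.5] [280 230  13   8  91] [635.8 -83.   70. ]
top r none
top y [292.  166.5] [292 166   1   2   2] [ 648.3 -125.5   70. ]
top g [278.2 170.7] [275 166   8  11  64] [633.2 -81.5  70. ]
```

View pics/s5.png

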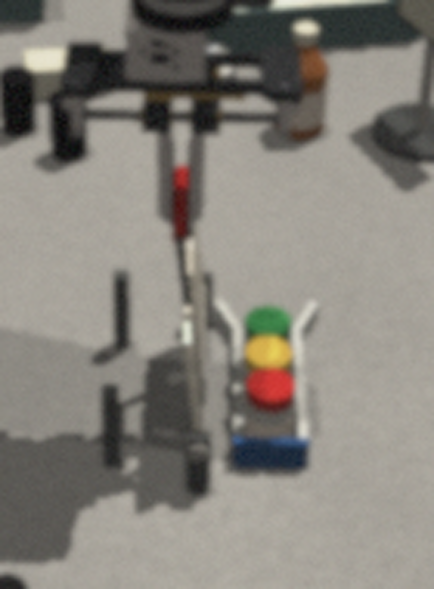

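move_arm(
  dp=[
    [6,-0.6,0.4],
    [6,-0.6,0.2],
    [5.5,-0.5,0],
    [0,0,0],
    [0,0,0],
    [0,0,0],
  ],
  rotation=[
    [0,0,0],
    [0,0,0],
    [0,0,0],
    [0,0,0],
    [0,0,0],
    [0,0,0],
  ],
  hand=[0,0,0,0,0,0],
)

```text
clock: 27.7
eef_pos: [575.0, -109.2, 199.1]
eef_rot: [3.141, 0.0, 1.47]
wrist_force: [-1.1, -3.9, 2.1]
finger_gap: 11.5
finger_force: 15.0
```

```bash
python3 - <<'E'
from cell import manip, camera
from h import *
s=manip.read_state(); c=camera("side"); print(s["eef_pos"],s["wrist_force"].round(1),s["finger_gap"],s["finger_force"])
p,st,q=blob(hsv(c["image"],(0,120,50),(8,255,255),(240,170,285,220))); print("bar",p,st,at(c,p,215).round(1))
R,t=np.array(c["R"]),np.array(c["t"]).ravel()
def pr(X): v=R@X+t; return (c["fx"]*v[0]/v[2]+c["cx"],c["fy"]*v[1]/v[2]+c["cy"])
print("upright bar expected",pr(np.array([575.5,-109,215])), "hinge mid",pr(np.array([575.2,-109,50])))
cv2.imwrite("pics/s6.png",cv2.resize(c["image"][130:320,200:340,::-1],None,fx=3.1,fy=3.1,interpolation=cv2.INTER_CUBIC))
E
```

```text
[ 575.04540297 -109.15374391  199.05205621] [-1.1 -3.9  2.1] 11.459309405441068 14.999800622463226
bar [264.77142857 192.45714286] [263 184   5  22  70] [575.2 -93.4 215. ]
upright bar expected (np.float64(265.4498022714889), np.float64(196.1206871064493)) hinge mid (np.float64(264.21621044608116), np.float64(246.56632468708642))
```

View pics/s6.png

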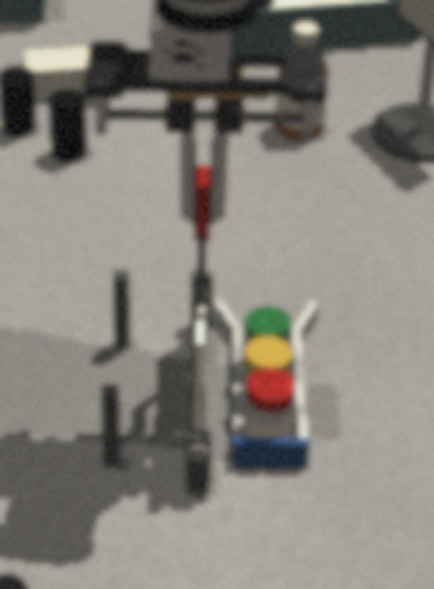

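The side view shows the flap upright: the bar at (203,200) is above the hinge at (198,470), gripped with 15 N. The file of canisters is unchanged, so I'm handing in.

```bash
python3 -c "
from cell import manip
print(manip.sign_off())"
```

```text
the job is handed in; nothing more can be done
None
```

I handed the job in at about 28 s: the three canisters stand touching in the lane against the blue stop, the flap is held upright by its red bar with a 15 N grip, and nothing else on the bench was touched; sign-off returned no verdict.

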